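# Relieve the brake rig with its pedal, then open the reservoir's push-and-turn cap

## Task

Relieve the pressure in the bench brake rig by pushing its pedal all the way down to the stop and letting it spring back up; then open the fluid reservoir: press its safety cap down, twist it anticlockwise (seen from above) while pressed until it is free, and lift it straight up off the neck. Finish still holding the cap in the gripper, upright, still and about 10 cm above the reservoir it came from: the program ends holding it, do not put it down. Leave the steel tumbler, the additive bottle and the pen cup where they stand.

Things in the scene. Friction and masses are not known exactly. Their poses are not given: they have to be found in the camera images.
- pedal (a joint): Brake pedal hinge, rad: 0 = up at rest, 0.30 = down on its hard stop (above 0.27 counts as down). A spring returns it: about 3.5 N at the pad's middle starts it, 12 N reaches the stop. The hinge is 67 mm horizontally from the pad's middle, on the point's +x side, 40 mm above the counter; behind it, up to 110 mm further, a bracket and cylinder at most 75 mm high.
- pedal_pad (a point): Middle of the top face of the black rubber pedal pad (70 x 60 mm), on a low aluminium base plate fixed to the counter. It moves with the pedal: 75 mm above the counter at rest, 54 mm at the stop. At rest the pad slopes 0.35 rad, its free end (the point's -x side) the higher. The point's axes are the pedal body's, level at rest (the slope is not in them).
- cap_grip (a point): Centre of the upright grip bar on the black safety cap: bar 50 mm long (point x), 14 mm wide (y), 30 mm high, so 15 mm above and below this point; under it the cap's flat round top, 60 mm across, and round skirt, 31 mm deep with the top. Locked on, the point is 153 mm above the counter on the reservoir's axis. The cap is loose, about 60 g; a sprung seal pushes it up.
- cap: The same cap; origin on its axis at the skirt's lower rim, 46 mm below cap_grip, z up. Two bayonet lugs lock it. It presses down 7 mm to a solid stop (6 N to start, 15 N at the bottom); from 4 mm down it can turn. Pressed, turned anticlockwise seen from above, it is free from 0.8 to 2.3 rad (aim for 1.2), then lifts straight off. Not pressed it is locked; clockwise is blocked.
- reservoir: White plastic fluid bottle, 88 mm across, on a 120 mm square aluminium foot plate fixed to the counter. Origin on its vertical axis at counter height, z up. The cap's grip bar lies within 0.05 rad of its x axis while locked. The neck's top is 125 mm above the counter (the black sprung seal stands 7 to 10 mm above that).
- tumbler: Bystander: loose steel travel tumbler, 74 mm across, 172 mm tall, origin at the centre of its underside.
- additive: Bystander: loose grey additive bottle with a round black cap, 64 mm across, 190 mm tall, origin at the centre of its underside.
- pen_cup: Bystander: loose dark steel cup with pens, 80 mm across, 165 mm tall with the pens, origin at the centre of its underside.
There are look-alikes about, which are no part of the job. There is more than one size of the cap; the job needs the middle-sized.

How it is judged:
By the outcome, as a careful person would: the job done as asked, in the order asked, and still so for the second after the job is handed in, while the arm keeps its last pose, push and grip.
It also fails if it takes over 56 s, if anything falls off the work surface, if the arm or the gripper's body presses on something with over 40 N, if the wrist force passes 120 N, or if a joint passes its speed limit or range.

## Robot

A 6-joint arm with a two-finger parallel gripper is mounted at the origin on the work surface. World frame = base frame: x ahead of the robot, y to its left, z up, the work surface at z = 0. Lengths are in mm, angles in rad, forces in N, time in s.
With the tool pointing down it reaches from about 275 to 750 mm from the base axis. Payload 10.2 kg.
Tool frame: the origin (TCP) lies between the finger pads; the fingertips stand 17 mm ahead of it and the grasp point (between the pads) lies 2 mm behind it; y points along the fingers, x is the direction in which the jaws open and shut, and the axes are right-handed (so a half turn about y gives the same grasp; the last joint's range is limited). The gripper opens to 85 mm and grips with 20 to 120 N. Pads are 22 mm wide; open, the fingers measure 114 mm over their backs; the gripper's body (76 mm by 85 mm) begins 54 mm behind the grasp point. The pads swing forward as they close: fully open they stand 13 mm farther back than shut.
Start: joints at [-0.223, 0.313, 1.498, -0, 1.331, -0.223], TCP at [525.006, -0.014, 248.294] pointing down, gripper open.
Joint ranges: [-2.94, 2.94], [-0.97, 2.17], [0.19, 2.56], [-1.23, 4.37], [0.02, 3.11], [-2.88, 2.88]. Speed limits (rad/s): [2.39, 2.39, 3.01, 3.14, 3.14, 3.14].

## Interface

Orientations are given as a unit quaternion [w, x, y, z].
In Python, from rig import ctrl gives the robot as it stands.
- The arm moves only by the tool jog_arm, never from a script. Its argument "targets" is a list of rows, each an object with "offset": the shift along the tool's x, y, z in m, a list of three; "yaw": the turn about the tool's y in rad. In form: [{"offset": [dx, dy, dz], "yaw": yaw}, ...]. A call has 1 to 12 rows; each row is the pose to reach, as a shift and turn from the pose measured when the call began, along the tool's axes at that moment; what a row does not reach only later rows make up. A row lasts 1/12 s, in which the tool goes at most 41.7 mm and 7.16 degrees, less where a joint would pass 70% of its speed; a pose out of reach is approached as far as the arm can. A call with a gripper value outside its range is refused whole. "fingers" is the finger opening in m, from 0 to 0.0854, set as the call begins (left out, the last holds). The fingers move at their own pace and stop on an object; "grip_force" is the grip in N (left out, the last holds). Time passes only in rows, so rows that repeat a pose let the fingers close. It gives the time, the measured TCP pose, the force and the opening at its end, in the units of the state.
- ctrl.sense(): the state, without advancing time (a new reading comes with each control period).
- ctrl.capture(name): name is "scene" or "side" or "wrist"; returns a dict with "img" (400x640x3 uint8, red, green, blue), "intrinsics" (3x3 intrinsics, pixels), "k1" (the pictures are not rectified: a ray, as slopes to the right and down, at radius r is drawn at 1 + k1 r^2 times it, then the intrinsics apply), "T" (4x4, takes a point from camera to world coordinates); the wrist camera has in their place "mount" (4x4, takes a point from camera to tool coordinates, whose origin is the TCP and whose axes are the tool frame's). Camera axes: x right, y up, looking along -z (the intrinsics and any distortion apply to the point x, -y, -z); pixel columns grow to the right and rows downward; lengths in mm; the calibration is good to about 2 mm. A picture is of the moment at which its call begins: read the wrist's pose just before it. There is no depth.
- ctrl.finish_job(): hands the job in, once; it reports no verdict.
Trained networks look in the newest picture that a camera, given by its name, has taken for a name from the list of things; names that differ only in an ending like _2 or _b are one class to them, and where a whole thing is asked for, a point or a joint stands for the part that bears it (a point fixed in the world has none). Each returns a list of dicts, best first, with "score" (0 to 1); they miss things now and then, are a little off and sometimes report something else, mostly with a low value. They report only what shows in the picture. A call takes as long as a camera call. They do not tell look-alikes from the thing itself.
- ctrl.boxes_of(camera, target): "box" ([left, top, right, bottom] in pixels, round what is visible of it).
- ctrl.regions_of(camera, target): "region" (400x640 bool, what is visible of it) and "box" ([left, top, right, bottom] in pixels, round what is visible of it).
The state is a dict: "time_s": time; "joints": joint angles; "dq": joint speeds; "tau": joint torques, N m; "eef_pos": TCP position; "ee_rot": TCP orientation; "force": force on the tool from outside, world axes, zero at the start; "wrist_torque": the same for the moment, N m; "grip_width": opening from 0.0 (shut) to 1.0 (fully open).
Only numpy, scipy, OpenCV 4.12 (cv2) and the standard library are available. Lean on these libraries where they do the work, as an engineer would, in place of code of your own. Each camera call takes 0.05 s, during which the arm holds its last target.

## Working session

There is one attempt and no reset: what is moved stays moved. The work goes in short steps, Python scripts to look and compute and a tool call to move; the robot and the scene stay as the last step left them, time stands still between calls to the robot, and variables do not carry over. Pictures are saved under pics/ and viewed, and the job is handed in when it is done.

Besides the shell and the picture viewer there is one more tool, called as name(argument=value, ...) on one line, values as JSON. jog_arm: Moves the arm, as the interface text tells. Its arguments: {"type":"object","properties":{"targets":{"type":"array"},"fingers":{"type":"number"},"grip_force":{"type":"number"}},"required":["targets"]}

```bash
mkdir -p pics; ls; python3 - <<'E'
from rig import ctrl
import cv2,json
s=ctrl.sense(); print(s)
for n in ["scene","side","wrist"]:
    c=ctrl.capture(n); cv2.imwrite(f"pics/{n}0.png",c["img"][:,:,::-1])
    print(n,c["intrinsics"],c["k1"],c.get("T",c.get("mount")))
    for t in ["pedal_pad","cap","reservoir","tumbler","additive","pen_cup"]:
        print(t,[(round(float(b["score"]),2),[int(v) for v in b["box"]]) for b in ctrl.boxes_of(n,t)])
E
```

```text
pics
{'time_s': 0.0, 'joints': array([-2.23387433e-01,  3.13448945e-01,  1.49847795e+00, -4.03810797e-07,
        1.33100143e+00, -2.23399161e-01]), 'dq': array([ 0.00067738, -0.00050163,  0.0007176 , -0.00046321,  0.00069265,
       -0.00038844]), 'tau': array([-5.78409599e-04, -4.12261176e+01, -2.59742296e+01, -3.58453699e-04,
        4.11797926e-03, -1.23038126e-05]), 'eef_pos': array([5.24749294e+02, 5.12909386e-02, 2.47720220e+02]), 'ee_rot': array([ 7.07211106e-01, -7.07002141e-01,  4.56347038e-04,  4.64707489e-04]), 'force': array([ 0.59189418, -0.18900373,  0.63208895]), 'wrist_torque': array([ 0.01599514, -0.01433086, -0.02862249]), 'grip_width': 1.000056533721819}
scene [[428.37789973   0.         324.19377964]
 [  0.         428.37789973 198.81129731]
 [  0.           0.           1.        ]] -0.07724127240913543 [[ 3.57783339e-01 -6.59699916e-01  6.60898709e-01  1.35144948e+03]
 [ 9.33577809e-01  2.68298226e-01 -2.37589008e-01 -2.81675190e+02]
 [-2.05805024e-02  7.02005757e-01  7.11873837e-01  9.28116725e+02]
 [ 0.00000000e+00  0.00000000e+00  0.00000000e+00  1.00000000e
[... 1025 characters left out ...]
, 354, 425, 399]), (0.49, [306, 97, 323, 156])]
wrist [[297.38607517   0.         314.96688071]
 [  0.         297.38607517 201.01734408]
 [  0.           0.           1.        ]] -0.008802648454048101 [[ 9.99999032e-01 -5.42228985e-04 -1.28116278e-03 -7.16176359e-01]
 [-1.09264869e-03  2.63903320e-01 -9.64548518e-01 -1.25237096e+02]
 [ 8.61109274e-04  9.64548985e-01  2.63902472e-01  6.54252703e+01]
 [ 0.00000000e+00  0.00000000e+00  0.00000000e+00  1.00000000e+00]]
pedal_pad [(0.75, [277, 285, 368, 335])]
cap [(0.89, [121, 9, 184, 61]), (0.6, [219, 0, 353, 73]), (0.57, [172, 114, 260, 191])]
reservoir [(0.58, [221, 0, 352, 73])]
tumbler [(0.94, [497, 143, 636, 244])]
additive []
pen_cup []
```

View images.

View pics/scene0.png

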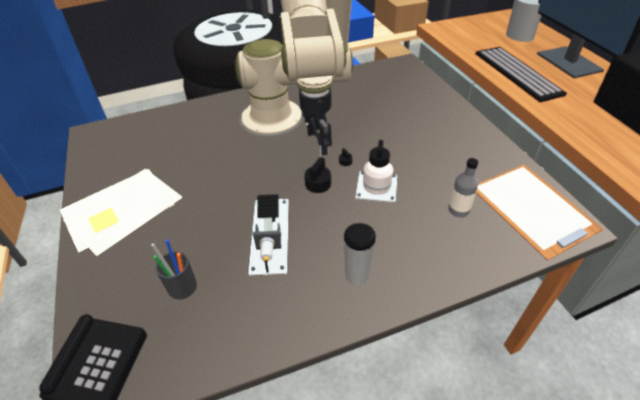

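View pics/side0.png

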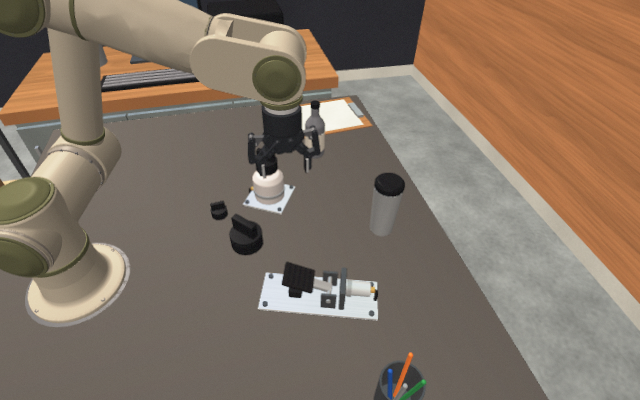

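View pics/wrist0.png

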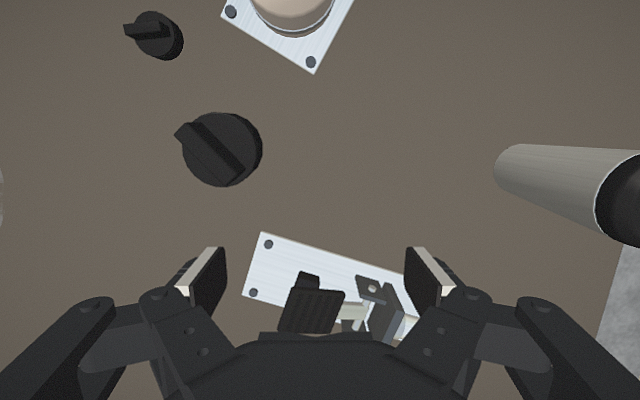

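```bash
python3 - <<'E'
import cv2,numpy as np
a=cv2.imread("pics/scene0.png");b=cv2.imread("pics/side0.png")
A=cv2.resize(a[125:285,235:410],None,fx=4,fy=4,interpolation=cv2.INTER_CUBIC)[:, :700]
B=cv2.resize(b[240:330,245:395],None,fx=5,fy=5,interpolation=cv2.INTER_CUBIC)
C=cv2.resize(b[125:260,195:345],None,fx=4,fy=4,interpolation=cv2.INTER_CUBIC)
A=A[:600]
for n,i in zip("ABC",[A,B,C]): cv2.imwrite(f"pics/crop{n}.png",i); print(i.shape)
E
```

```text
(600, 700, 3)
(450, 750, 3)
(540, 600, 3)
```

View pics/cropA.png

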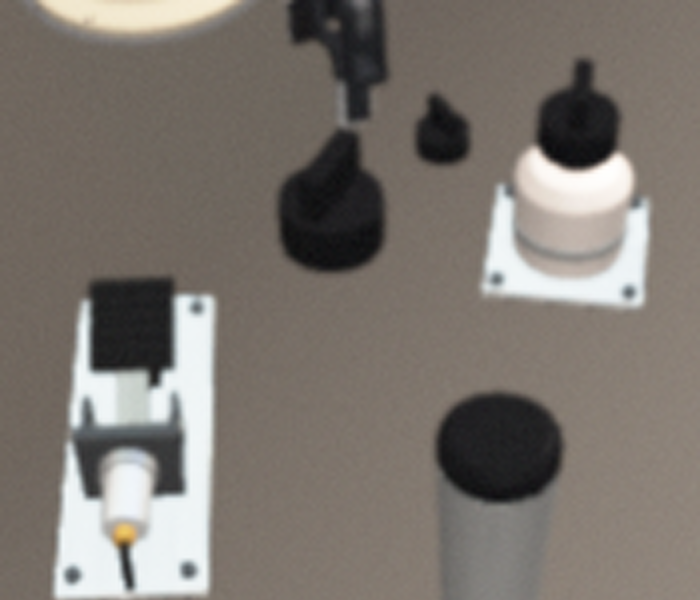

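View pics/cropB.png

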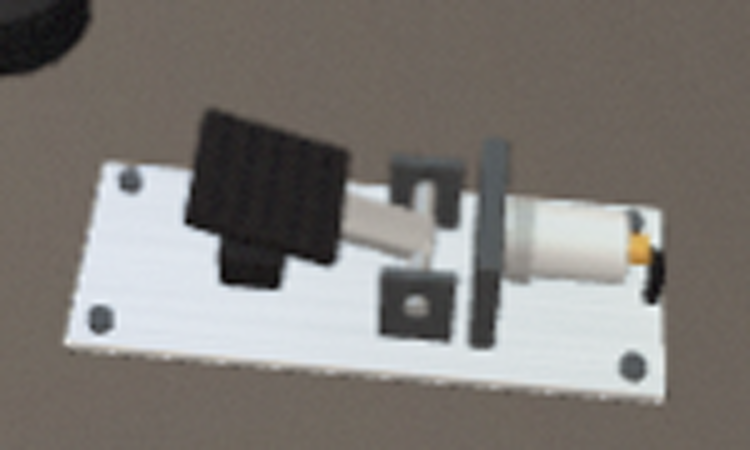

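View pics/cropC.png

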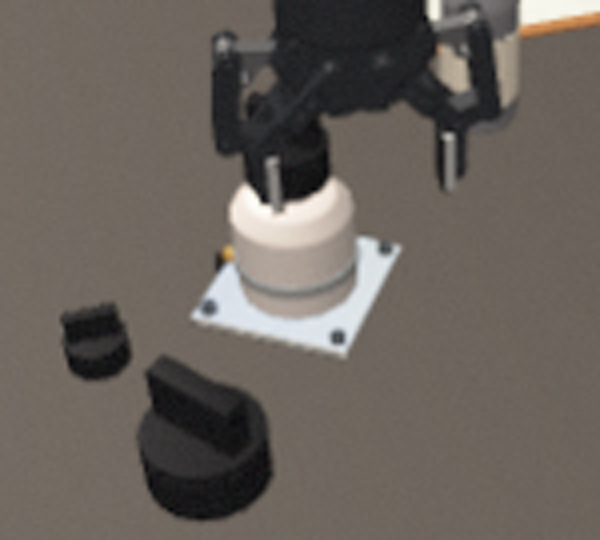

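```bash
cat > h.py <<'E'
import numpy as np,cv2
from rig import ctrl
CAM={}
def cams():
    for n in ["scene","side"]: CAM[n]=ctrl.capture(n)
    return CAM
def ray(c,u,v,T=None):
    K=c["intrinsics"];T=c["T"] if T is None else T
    p=cv2.undistortPoints(np.array([[[u,v]]],float),K,np.array([c["k1"],0,0,0.]))[0,0]
    d=T[:3,:3]@np.array([p[0],-p[1],-1]);return T[:3,3],d/np.linalg.norm(d)
def tri(r1,r2):
    A=0;b=0
    for o,d in (r1,r2):
        P=np.eye(3)-np.outer(d,d);A=A+P;b=b+P@o
    x=np.linalg.solve(A,b);return x,[np.linalg.norm((np.eye(3)-np.outer(d,d))@(x-o)) for o,d in (r1,r2)]
def proj(c,X,T=None):
    T=c["T"] if T is None else T
    p=T[:3,:3].T@(np.asarray(X,float)-T[:3,3]);x=np.array([p[0],-p[1]])/-p[2]
    x=x*(1+c["k1"]*(x@x));return c["intrinsics"][:2,:2]@x+c["intrinsics"][:2,2]
def wristT(c,s):
    from scipy.spatial.transform import Rotation as R
    q=s["ee_rot"];T=np.eye(4);T[:3,:3]=R.from_quat([q[1],q[2],q[3],q[0]]).as_matrix();T[:3,3]=s["eef_pos"];return T@c["mount"]
def onz(r,z): o,d=r;return o+d*(z-o[2])/d[2]
E
python3 - <<'E'
from h import *
C=cams();np.set_printoptions(suppress=True,precision=1)
f=lambda p,s,ox,oy:((p[0]+.5)/s-.5+ox,(p[1]+.5)/s-.5+oy)
A=lambda p:ray(C["scene"],*f(p,4,235,125))
B=lambda p:ray(C["side"],*f(p,5,245,240))
D=lambda p:ray(C["side"],*f(p,4,195,125))
print("pad")
for a,b in [((173,279),(210,110)),((92,283),(187,222)),((173,370),(350,152)),((91,370),(332,265))]: print(*tri(A(a),B(b)))
print("plate")
for a,b in [((215,296),(105,162)),((208,597),(663,208)),((55,600),(665,400))]: print(*tri(A(a),B(b)))
print(onz(B((67,345)),8))
print("res")
for a,b in [((497,185),(193,320)),((483,293),(345,355)),((643,305),(400,245))]: print(*tri(A(a),D(b)))
print(onz(A((650,200)),8))
E
```

```text
pad
[ 500.6 -113.3   82.9] [np.float64(0.8220405292927939), np.float64(0.8220405292928865)]
[ 480.6 -167.5   80.4] [np.float64(0.4104602687590181), np.float64(0.410460268759035)]
[ 561.  -133.3   58.7] [np.float64(1.5946549716513982), np.float64(1.594654971651427)]
[ 539.6 -187.1   57.1] [np.float64(0.038415380049306114), np.float64(0.03841538004931328)]
plate
[451.9 -73.6   4.6] [np.float64(0.4360632211224723), np.float64(0.4360632211225883)]
[ 710.2 -159.8    2.8] [np.float64(1.8543590269000136), np.float64(1.854359026900031)]
[ 676.3 -254.7    2.3] [np.float64(0.5562105691072946), np.float64(0.5562105691074071)]
[ 421.2 -171.4    8. ]
res
[419.7 174.8   6.1] [np.float64(0.2519717477981801), np.float64(0.2519717477979622)]
[522.  118.1   1.7] [np.float64(1.4122249589764984), np.float64(1.4122249589764237)]
[581.8 222.9   4.4] [np.float64(1.0184562276186087), np.float64(1.0184562276186053)]
[483.7 279.6   8. ]
```

Cap candidates in scene pixels: (380,152) on the white bottle, (318,178) large and loose, (346,158) small and loose. The middle-sized one on the reservoir fits. I'll confirm it from above later. Pedal first, with the fingers shut, moving over the pad middle at about (520,-150).

jog_arm(targets=[{"offset": [-0.002,0,-0.03],"yaw": 0},{"offset": [-0.004,0,-0.065],"yaw": 0},{"offset": [-0.006,0,-0.1],"yaw": 0},{"offset": [-0.007,0,-0.13],"yaw": 0},{"offset": [-0.007,0.02,-0.15],"yaw": 0},{"offset": [-0.007,0.05,-0.15],"yaw": 0},{"offset": [-0.007,0.08,-0.15],"yaw": 0},{"offset": [-0.007,0.11,-0.15],"yaw": 0},{"offset": [-0.007,0.13,-0.15],"yaw": 0},{"offset": [-0.007,0.138,-0.15],"yaw": 0},{"offset": [-0.007,0.138,-0.15],"yaw": 0}], fingers=0, grip_force=60)

```text
time_s: 2.07
eef_pos: [517.4, -149.7, 108.9]
ee_rot: [0.708, -0.707, 0.001, 0.001]
force: [0.3, -0.2, 0.1]
grip_width: -0.002
```

```bash
python3 - <<'E'
from h import *
s=ctrl.sense();print(s["time_s"],s["eef_pos"],s["force"],s["grip_width"],s["joints"])
C=cams();C["wrist"]=ctrl.capture("wrist")
b=C["side"]["img"][:,:,::-1];a=C["scene"]["img"][:,:,::-1]
B=cv2.resize(b[170:330,230:400],None,fx=3,fy=3,interpolation=cv2.INTER_CUBIC)[:,:510]
A=cv2.resize(a[160:285,230:310],None,fx=3.5,fy=3.5,interpolation=cv2.INTER_CUBIC)
h=max(A.shape[0],B.shape[0]);A,B=[cv2.copyMakeBorder(i,0,h-i.shape[0],0,0,cv2.BORDER_CONSTANT) for i in (A,B)]
cv2.imwrite("pics/p1.png",np.hstack([B,A]));cv2.imwrite("pics/w1.png",C["wrist"]["img"][:,:,::-1])
E
```

```text
2.0667 [ 517.40526204 -149.70821806  108.92632176] [ 0.32267456 -0.22681549  0.09371358] -0.0021149697786937687 [-4.99280393e-01  4.93386971e-01  1.62619243e+00 -1.20449808e-05
  1.02508207e+00 -4.99244210e-01]
```

View pics/p1.png

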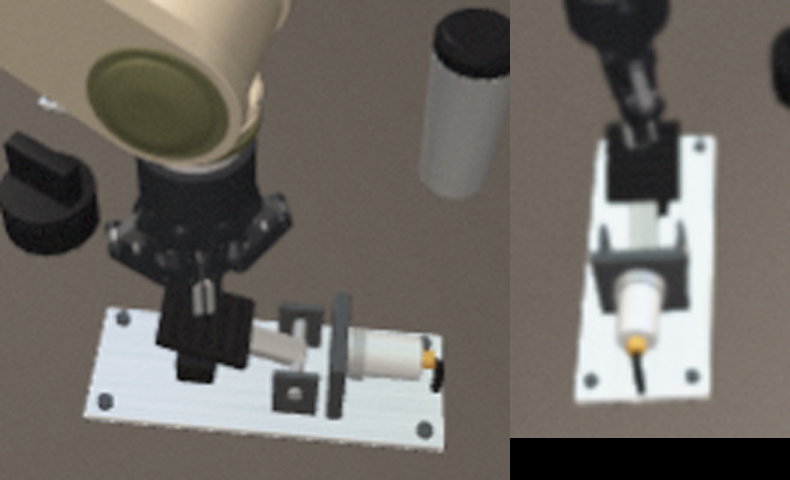

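View pics/w1.png

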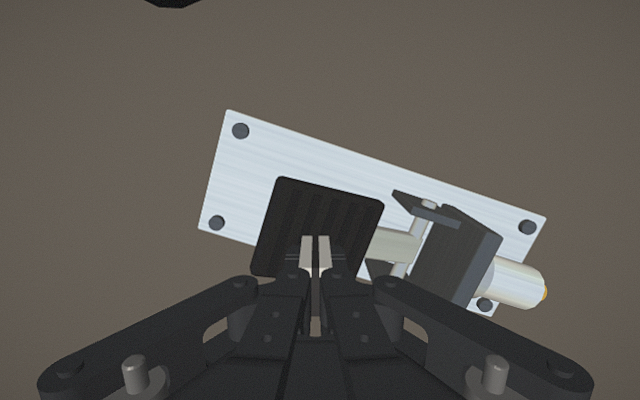

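The shut fingertips sit over the pad's middle (wrist picture ~(315,240), pad 250–385 × 178–280). Next I press.

jog_arm(targets=[{"offset": [0,0.008,0],"yaw": 0},{"offset": [0,0.016,0],"yaw": 0},{"offset": [0,0.022,0],"yaw": 0},{"offset": [0,0.027,0],"yaw": 0},{"offset": [0,0.032,0],"yaw": 0},{"offset": [0,0.034,0],"yaw": 0},{"offset": [0,0.035,0],"yaw": 0},{"offset": [0,0.035,0],"yaw": 0}])

```text
time_s: 2.88
eef_pos: [518.7, -150.4, 76.7]
ee_rot: [-0.707, 0.707, 0.001, 0.001]
force: [-2.8, 1.8, 7.6]
grip_width: 0.006
```

jog_arm(targets=[{"offset": [0,0.003,0],"yaw": 0},{"offset": [0,0.006,0],"yaw": 0},{"offset": [0,0.008,0],"yaw": 0},{"offset": [0,0.008,0],"yaw": 0},{"offset": [0,0.008,0],"yaw": 0}])

```text
time_s: 3.3
eef_pos: [518.6, -150.3, 70.3]
ee_rot: [-0.707, 0.708, 0.001, 0.0]
force: [-9.6, 3.4, 22.6]
grip_width: 0.002
```

jog_arm(targets=[{"offset": [0,0.002,0],"yaw": 0},{"offset": [0,0.003,0],"yaw": 0},{"offset": [0,0.003,0],"yaw": 0}])

```text
time_s: 3.55
eef_pos: [518.6, -150.3, 69.9]
ee_rot: [-0.706, 0.708, 0.001, 0.0]
force: [-12.7, 5.3, 33.3]
grip_width: 0.004
```

```bash
python3 - <<'E'
from h import *
s=ctrl.sense();print(s["time_s"],s["eef_pos"],s["force"])
C=cams()
b=C["side"]["img"][:,:,::-1]
cv2.imwrite("pics/p2.png",cv2.resize(b[200:330,230:400],None,fx=4,fy=4,interpolation=cv2.INTER_CUBIC))
E
```

```text
3.55 [ 518.64171616 -150.34303039   69.92687493] [-12.73068059   5.32133445  33.25593927]
```

View pics/p2.png

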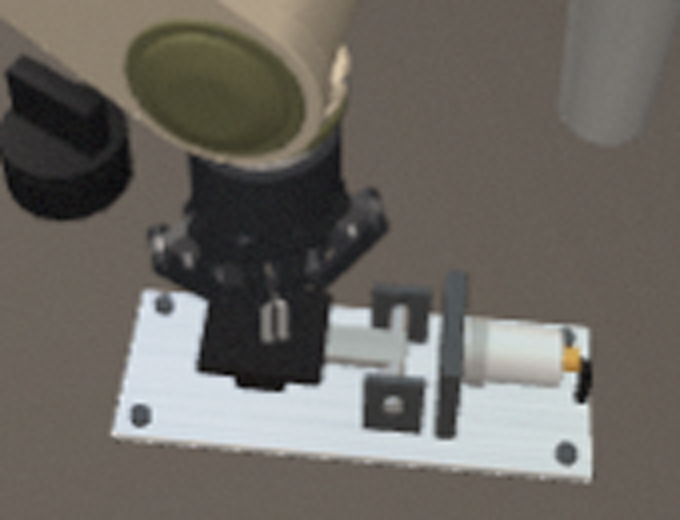

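The pedal is level on its stop: force rose 11 N for 0.4 mm of travel. I'll release it.

jog_arm(targets=[{"offset": [0,-0.01,0],"yaw": 0},{"offset": [0,-0.025,0],"yaw": 0},{"offset": [0,-0.05,0],"yaw": 0},{"offset": [0,-0.085,0],"yaw": 0},{"offset": [0,-0.12,0],"yaw": 0},{"offset": [0,-0.155,0.01],"yaw": 0},{"offset": [0,-0.185,0.03],"yaw": 0},{"offset": [0,-0.205,0.06],"yaw": 0},{"offset": [0,-0.21,0.095],"yaw": 0},{"offset": [0,-0.21,0.13],"yaw": 0},{"offset": [0,-0.21,0.15],"yaw": 0},{"offset": [0,-0.21,0.15],"yaw": 0}], fingers=0.0854)

```text
time_s: 4.65
eef_pos: [517.9, 3.4, 279.5]
ee_rot: [-0.707, 0.707, 0.002, -0.001]
force: [-0.5, -0.4, 0.4]
grip_width: 0.997
```

```bash
python3 - <<'E'
from h import *
C=cams();s=ctrl.sense();print(s["time_s"],s["eef_pos"],s["ee_rot"],s["force"],s["joints"]);C["wrist"]=ctrl.capture("wrist")
b=C["side"]["img"][:,:,::-1];a=C["scene"]["img"][:,:,::-1]
cv2.imwrite("pics/p3.png",np.hstack([cv2.resize(b[240:330,245:395],None,fx=2.5,fy=2.5),cv2.resize(a[130:220,340:410],None,fx=2.5,fy=2.5,interpolation=cv2.INTER_CUBIC)]))
cv2.imwrite("pics/w3.png",C["wrist"]["img"][:,:,::-1])
for t in ["tumbler","additive","pen_cup","cap"]:
  for n in ["scene","side","wrist"]:
    print(t,n,[(round(float(q["score"]),2),[int(v) for v in q["box"]]) for q in ctrl.boxes_of(n,t)[:3]])
E
```

```text
4.75 [5.18169228e+02 2.50912638e-01 2.79259297e+02] [-7.06355228e-01  7.07856233e-01  1.29473014e-03 -4.10604542e-04] [-0.36167858 -1.18709474  0.14064896] [-0.22504444  0.27591521  1.4657972  -0.00181513  1.39818586 -0.2271459 ]
tumbler scene [(0.93, [346, 221, 375, 287])]
tumbler side [(0.93, [365, 171, 406, 236])]
tumbler wrist [(0.7, [488, 141, 637, 233])]
additive scene [(0.83, [447, 156, 481, 215])]
additive side [(0.67, [304, 96, 322, 157])]
additive wrist []
pen_cup scene [(0.89, [149, 240, 195, 296])]
pen_cup side [(0.58, [376, 355, 425, 400])]
pen_cup wrist [(0.65, [285, 273, 368, 317])]
cap scene [(0.88, [369, 138, 390, 170]), (0.55, [337, 144, 354, 166]), (0.55, [305, 157, 332, 192])]
cap side [(0.62, [255, 149, 277, 179]), (0.61, [229, 211, 263, 252]), (0.5, [211, 201, 226, 222])]
cap wrist [(0.7, [148, 18, 201, 65]), (0.58, [193, 115, 268, 184])]
```

View pics/p3.png

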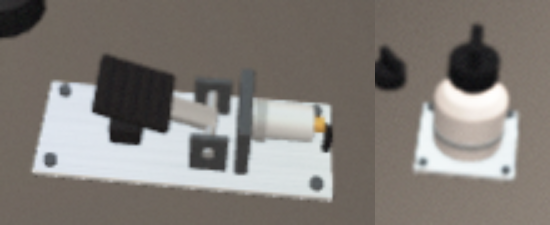

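View pics/w3.png

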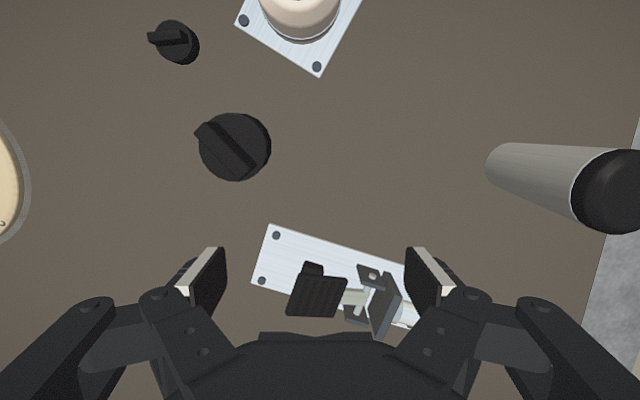

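The pedal is back at rest. I'll move over the reservoir and yaw the jaws across the bar.

jog_arm(targets=[{"offset": [-0.001,0,0.02],"yaw": -0.11},{"offset": [-0.003,0,0.045],"yaw": -0.22},{"offset": [-0.005,0,0.07],"yaw": -0.33},{"offset": [-0.007,0,0.1],"yaw": -0.44},{"offset": [-0.009,0,0.13],"yaw": -0.55},{"offset": [-0.011,0,0.155],"yaw": -0.66},{"offset": [-0.013,0,0.18],"yaw": -0.77},{"offset": [-0.015,0,0.195],"yaw": -0.88},{"offset": [-0.016,0,0.199],"yaw": -0.97},{"offset": [-0.016,0,0.199],"yaw": -1.06},{"offset": [-0.016,0,0.199],"yaw": -1.06},{"offset": [-0.016,0,0.199],"yaw": -1.06}])

```text
time_s: 6.4
eef_pos: [502.0, 199.0, 279.2]
ee_rot: [-0.609, 0.611, 0.357, -0.357]
force: [0.0, -1.5, -0.5]
grip_width: 0.999
```

```bash
python3 - <<'E'
from h import *
s=ctrl.sense();print(s["time_s"],s["eef_pos"],s["ee_rot"],s["joints"]);c=ctrl.capture("wrist")
cv2.imwrite("pics/w4.png",c["img"][:,:,::-1])
T=wristT(c,s);np.save("T4.npy",T)
for t in ["cap","reservoir","cap_grip"]: print(t,[(round(float(q["score"]),2),[int(v) for v in q["box"]]) for q in ctrl.boxes_of("wrist",t)[:3]])
for a in (-.51,):
  x=np.array([np.cos(a),np.sin(a),0]);y=np.array([-x[1],x[0],0])
  for ax,ay in [(25,7),(25,-7),(-25,-7),(-25,7)]: print(proj(c,np.array([502,199,168])+ax*x+ay*y,T))
E
```

```text
6.4 [501.95014026 198.97040863 279.21388466] [-0.60949219  0.61127024  0.35711755 -0.35684033] [ 0.16129853  0.32539762  1.39976907 -0.00223225  1.41515615 -0.89676132]
cap [(0.9, [133, 147, 210, 221]), (0.67, [281, 163, 345, 235]), (0.55, [202, 62, 248, 102])]
reservoir [(0.83, [272, 117, 360, 214])]
cap_grip [(0.95, [132, 145, 212, 219]), (0.9, [205, 65, 247, 100]), (0.67, [280, 157, 346, 230])]
[324.97152775 231.16396202]
[308.46930578 231.18313319]
[308.01094479 172.89874573]
[325.43502891 172.87489255]
```

View pics/w4.png

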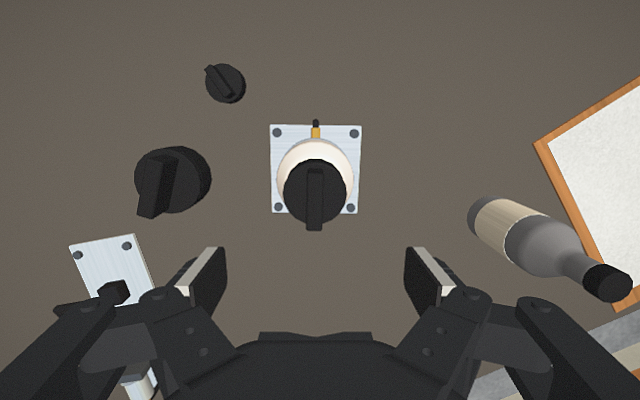

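```bash
python3 - <<'E'
import cv2
i=cv2.imread("pics/w4.png")
cv2.imwrite("pics/w4c.png",cv2.resize(i[110:250,250:390],None,fx=4,fy=4,interpolation=cv2.INTER_CUBIC))
E
```

```text
(no output)
```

View pics/w4c.png

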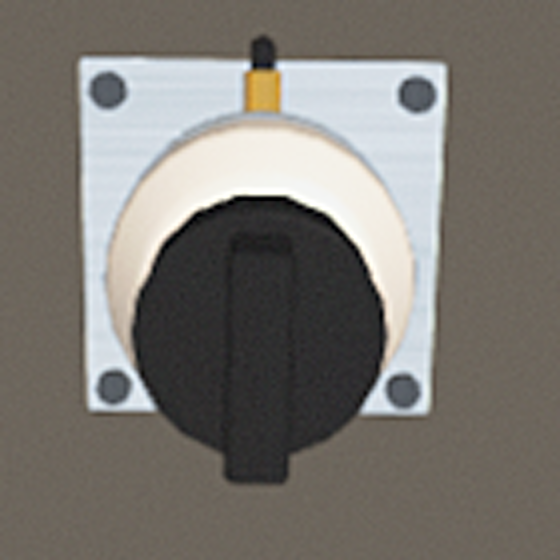

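Only the cap on the bottle (wrist picture ~(315,195)) fits. It is visibly smaller than the loose one at (172,182) and larger than the one at (225,83). I'll measure the bystander clearances, then descend.

```bash
python3 - <<'E'
from h import *
C=cams()
for n,a,b in [("additive",(465,213),(314,156)),("tumbler",(360,286),(385,236)),]:
    print(n,onz(ray(C["scene"],*a),0),onz(ray(C["side"],*b),0))
E
```

```text
additive [700.84890468 391.31565291   0.        ] [674.74194812 364.55609188   0.        ]
tumbler [814.19281481   1.08884346   0.        ] [780.83757454 -23.71870594   0.        ]
```

jog_arm(targets=[{"offset": [-0.0015,0.015,0],"yaw": 0.02},{"offset": [-0.0015,0.035,0],"yaw": 0.02},{"offset": [-0.0015,0.055,0],"yaw": 0.02},{"offset": [-0.0015,0.075,0],"yaw": 0.02},{"offset": [-0.0015,0.092,0],"yaw": 0.02},{"offset": [-0.0015,0.105,0],"yaw": 0.02},{"offset": [-0.0015,0.115,0],"yaw": 0.02},{"offset": [-0.0015,0.12,0],"yaw": 0.02},{"offset": [-0.0015,0.12,0],"yaw": 0.02},{"offset": [-0.0015,0.12,0],"yaw": 0.02}])

```text
time_s: 7.53
eef_pos: [501.8, 197.3, 159.8]
ee_rot: [-0.613, 0.615, 0.352, -0.351]
force: [0.8, 0.6, -0.2]
grip_width: 0.999
```

```bash
python3 - <<'E'
from h import *
s=ctrl.sense();print(s["time_s"],s["eef_pos"],s["force"])
c=ctrl.capture("wrist");cv2.imwrite("pics/w5.png",c["img"][:,:,::-1])
E
```

```text
7.5333 [501.7625188  197.27061304 159.76409937] [ 0.77649242  0.59532663 -0.20447976]
```

View pics/w5.png

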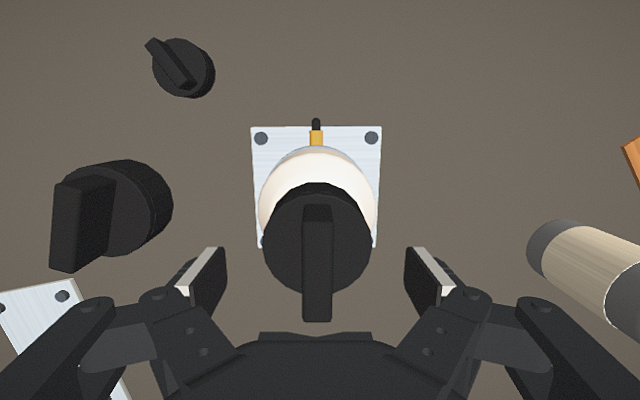

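The bar is centred between the open pads at about (317,260), and nothing else is near. I'll close on it.

jog_arm(targets=[{"offset": [0,0,0],"yaw": 0},{"offset": [0,0,0],"yaw": 0},{"offset": [0,0,0],"yaw": 0},{"offset": [0,0,0],"yaw": 0},{"offset": [0,0,0],"yaw": 0},{"offset": [0,0,0],"yaw": 0},{"offset": [0,0,0],"yaw": 0},{"offset": [0,0,0],"yaw": 0}], fingers=0, grip_force=80)

```text
time_s: 8.25
eef_pos: [501.9, 197.4, 160.3]
ee_rot: [-0.613, 0.615, 0.352, -0.35]
force: [-1.0, -0.2, 3.5]
grip_width: 0.144
```

```bash
python3 - <<'E'
from h import *
s=ctrl.sense();print(s["time_s"],s["eef_pos"],s["force"],s["wrist_torque"],s["grip_width"]*85.4)
c=ctrl.capture("wrist");cv2.imwrite("pics/w6.png",c["img"][:,:,::-1])
E
```

```text
8.25 [501.93643356 197.36346355 160.34872469] [-1.01283721 -0.21421731  3.47083276] [ 0.0091898   0.23656074 -0.01729084] 12.269248849856941
```

View pics/w6.png

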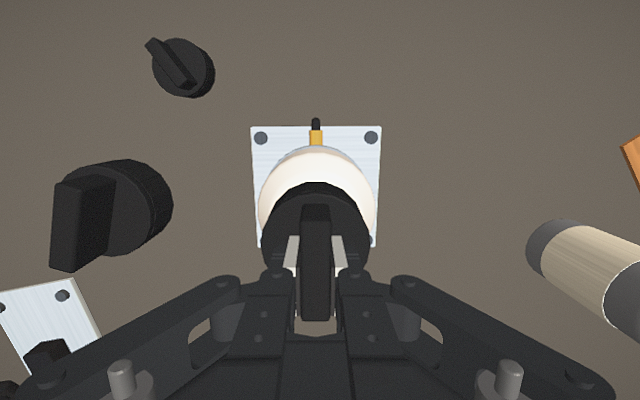

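Gripped (about 12–14 mm opening). Pressing down.

jog_arm(targets=[{"offset": [0,0.002,0],"yaw": 0},{"offset": [0,0.004,0],"yaw": 0},{"offset": [0,0.006,0],"yaw": 0},{"offset": [0,0.0075,0],"yaw": 0},{"offset": [0,0.0085,0],"yaw": 0},{"offset": [0,0.0085,0],"yaw": 0},{"offset": [0,0.0085,0],"yaw": 0}])

```text
time_s: 8.88
eef_pos: [502.0, 197.4, 153.3]
ee_rot: [-0.612, 0.615, 0.352, -0.35]
force: [-6.0, -1.5, 16.4]
grip_width: 0.153
```

jog_arm(targets=[{"offset": [0,0.002,0],"yaw": -0.05},{"offset": [0,0.0025,0],"yaw": -0.12},{"offset": [0,0.0025,0],"yaw": -0.2},{"offset": [0,0.0025,0],"yaw": -0.3},{"offset": [0,0.0025,0],"yaw": -0.4},{"offset": [0,0.0025,0],"yaw": -0.4}])

```text
time_s: 9.38
eef_pos: [503.4, 197.9, 153.3]
ee_rot: [-0.528, 0.533, 0.47, -0.465]
force: [-1.1, 1.3, 18.4]
grip_width: 0.146
```

```bash
python3 - <<'E'
from h import *
s=ctrl.sense();print(s["time_s"],s["eef_pos"],s["force"],s["wrist_torque"],s["grip_width"]*85.4,s["joints"])
c=ctrl.capture("wrist");cv2.imwrite("pics/w7.png",c["img"][:,:,::-1])
E
```

```text
9.3833 [503.43801061 197.90827193 153.32555785] [-1.136793    1.30887107 18.40632714] [0.18911829 0.38118513 0.11769354] 12.42700034441606 [ 0.15865287  0.43497495  1.58494014 -0.00193992  1.11207598 -1.28563591]
```

View pics/w7.png

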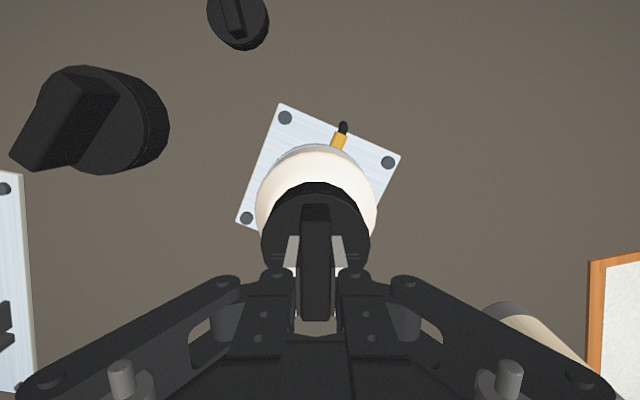

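The cap turns with the gripper while pressed. I'll continue to about 1.25 rad.

jog_arm(targets=[{"offset": [0,0.0025,0],"yaw": -0.07},{"offset": [0,0.003,0],"yaw": -0.16},{"offset": [0,0.003,0],"yaw": -0.26},{"offset": [0,0.003,0],"yaw": -0.36},{"offset": [0,0.003,0],"yaw": -0.46},{"offset": [0,0.003,0],"yaw": -0.56},{"offset": [0,0.003,0],"yaw": -0.66},{"offset": [0,0.003,0],"yaw": -0.76},{"offset": [0,0.003,0],"yaw": -0.84},{"offset": [0,0.003,0],"yaw": -0.84}])

```text
time_s: 10.27
eef_pos: [504.2, 199.1, 153.3]
ee_rot: [-0.289, 0.298, 0.646, -0.641]
force: [-6.5, 4.4, 24.3]
grip_width: 0.148
```

```bash
python3 - <<'E'
from h import *
s=ctrl.sense();print(s["time_s"],s["eef_pos"],s["force"],s["wrist_torque"],s["grip_width"]*85.4,s["joints"])
c=ctrl.capture("wrist");cv2.imwrite("pics/w8.png",c["img"][:,:,::-1])
E
```

```text
10.2667 [504.2087321  199.05327349 153.29676993] [-6.5315772   4.42617655 24.34994209] [0.76703797 1.37361844 0.10371805] 12.615817922473777 [ 1.59726297e-01  4.35094263e-01  1.58487502e+00  1.22455565e-04
  1.10769479e+00 -2.12595328e+00]
```

View pics/w8.png

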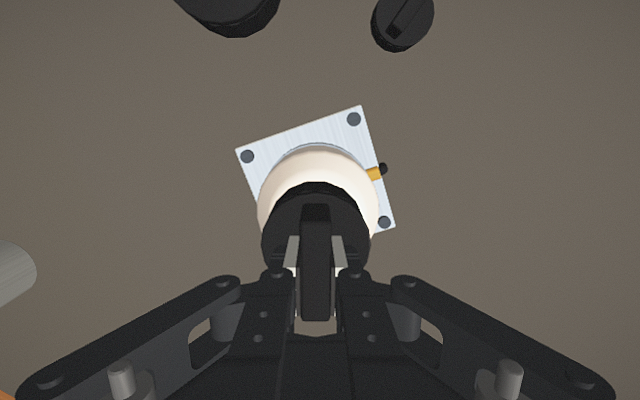

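Turned about 1.25 rad with a firm grip, so I'll lift straight up, gently at first.

jog_arm(targets=[{"offset": [0,-0.002,0],"yaw": 0},{"offset": [0,-0.005,0],"yaw": 0},{"offset": [0,-0.009,0],"yaw": 0},{"offset": [0,-0.014,0],"yaw": 0},{"offset": [0,-0.02,0],"yaw": 0},{"offset": [0,-0.02,0],"yaw": 0}])

```text
time_s: 10.82
eef_pos: [504.0, 199.0, 174.1]
ee_rot: [-0.29, 0.299, 0.646, -0.64]
force: [-1.5, 0.5, 0.6]
grip_width: 0.147
```

jog_arm(targets=[{"offset": [0,-0.006,0],"yaw": 0},{"offset": [0,-0.016,0],"yaw": 0},{"offset": [0,-0.028,0],"yaw": 0},{"offset": [0,-0.042,0],"yaw": 0},{"offset": [0,-0.056,0],"yaw": 0},{"offset": [0,-0.07,0],"yaw": 0},{"offset": [0,-0.081,0],"yaw": 0},{"offset": [0,-0.09,0],"yaw": 0},{"offset": [0,-0.095,0],"yaw": 0},{"offset": [0,-0.097,0],"yaw": 0},{"offset": [0,-0.097,0],"yaw": 0},{"offset": [0,-0.097,0],"yaw": 0}])

```text
time_s: 11.82
eef_pos: [502.5, 198.7, 270.6]
ee_rot: [-0.29, 0.298, 0.646, -0.64]
force: [0.1, 0.6, -1.0]
grip_width: 0.149
```

```bash
python3 - <<'E'
from h import *
s=ctrl.sense();print(s["time_s"],s["eef_pos"],s["ee_rot"],s["force"],s["wrist_torque"],s["grip_width"]*85.4,abs(s["dq"]).max())
C=cams();c=ctrl.capture("wrist")
S=lambda i,k:cv2.resize(i,None,fx=k,fy=k,interpolation=cv2.INTER_AREA)
cv2.imwrite("pics/f.png",np.vstack([np.hstack([S(C["scene"]["img"],.6),S(C["side"]["img"],.6)]),np.hstack([S(c["img"],.6),cv2.resize(C["side"]["img"][100:240,180:404],(384,240),interpolation=cv2.INTER_CUBIC)])])[:,:,::-1])
for t in ["tumbler","additive","pen_cup"]: print(t,[[int(v) for v in ctrl.boxes_of(n,t)[0]["box"]] if ctrl.boxes_of(n,t) else 0 for n in ("scene","side")])
E
```

```text
11.8167 [502.51016855 198.73734601 270.5917084 ] [-0.29049491  0.29839847  0.6455128  -0.64022206] [ 0.14054451  0.5683958  -0.95848755] [0.01652546 0.01819193 0.03211769] 12.70692089751778 0.00443629936679913
tumbler [[344, 221, 376, 287], [369, 170, 407, 236]]
additive [[447, 157, 481, 215], [305, 102, 320, 158]]
pen_cup [[149, 240, 194, 300], [374, 356, 427, 397]]
```

View pics/f.png

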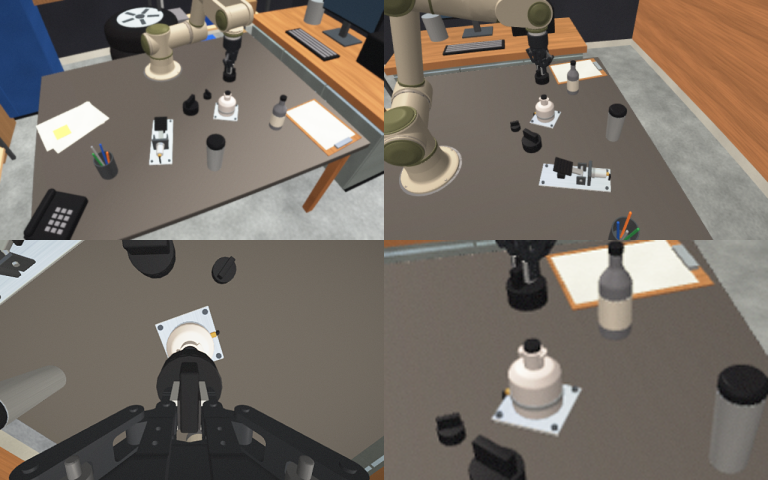

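The cap is off and upright in the gripper above the open neck (enlarged side crop, cap ~(527,290), neck with black seal ~(533,350)). Bystanders and pedal are in place and the arm is still, so I'm handing in.

```bash
python3 - <<'E'
from rig import ctrl
print(ctrl.finish_job())
E
```

```text
the job is handed in; nothing more can be done
None
```

The job is done and handed in. The brake pedal was pressed and released, and the safety cap is off the reservoir and still held in the gripper. It took about 12 s of the 56 s allowed.

- **Pedal:** I pushed it with shut fingers until it was on its stop. The force rose from 23 to 33 N for only 0.4 mm of travel, and the picture showed the pad level. After release it was back up at rest.
- **Cap:** I took the middle-sized cap on the reservoir and gripped its bar. I pressed it 7 mm, turned it about 1.25 rad anticlockwise while pressed, and lifted it straight up.
- **Last checks:** The lift was 110 mm from the locked position. By calculation that leaves the cap's rim about 92 mm above the neck. The cap is upright within about 0.01 rad and the arm was still. The gripper opening held steady, reading 12.7 mm on the 14 mm bar.
- **Bystanders:** The tumbler, additive bottle and pen cup showed in the same image places as before, within a few pixels.

No check failed. While twisting, I measured a sideways force of up to about 8 N and a wrist moment of about 1.6 N m, most likely from slight off-centring. Both were gone once the cap was free.

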